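# Lock the push-and-turn cap of the wide canister

### The arm

A 6-joint arm with a two-finger parallel gripper is mounted at the origin on the work surface. World frame = base frame: x ahead of the robot, y to its left, z up, the work surface at z = 0. Lengths are in m, angles in rad, forces in N, time in s.
With the tool pointing down it reaches from about 0.275 to 0.775 m from the base axis. Payload 14.6 kg.
Tool frame: the origin (TCP) lies midway between the tips of the shut fingers; the grasp point (between the pads) lies 19 mm behind it; z points along the fingers, y is the direction in which the jaws open and shut (so a half turn about z gives the same grasp; the last joint's range is limited). The gripper opens to 85 mm and grips with 20 to 120 N. Pads are 22 mm wide; open, the fingers measure 114 mm over their backs; the gripper's body (76 mm by 85 mm) begins 54 mm behind the grasp point. The pads swing forward as they close: fully open they stand 13 mm farther back than shut.
Start: joints at [-1.367, 0.263, -0.048, 1.259, 0, 1.415], TCP at [0.184, -0.492, 0.231] pointing down, gripper open.
Joint ranges: [-2.65, 2.65], [-0.89, 1.7], [-1.18, 1.37], [-2.13, 2.11], [-1.35, 1.29], [-3.14, 3.14]. Speed limits (rad/s): [1.89, 1.89, 2.57, 2.79, 3.14, 3.14].

### API

Orientations are given as a rotation vector (axis times angle).
In Python, from cell import bot gives the robot as it stands. The module is installed in compiled form; this text tells all that it offers.
- The arm moves only by the shell command python3 -m handwheel 'ROWS' [OPENING] [FORCE]. ROWS is JSON, one flat list of numbers, 4 for each row, row after row: the shift along the tool's x, y, z in cm, then the turn about the tool's z in degrees. In form: [dx, dy, dz, roll, dx, dy, dz, roll, ...]. A call has 1 to 10 rows; each row shifts and turns the commanded pose from where the row before left it, along the tool's axes as they then stand; what a row does not reach is not made up. A row lasts 1/12 s, in which the tool goes at most 41.7 mm and 7.16 degrees, less where a joint would pass 70% of its speed; a pose out of reach is approached as far as the arm can. A call with a gripper value outside its range is refused whole. OPENING is the gripper command: -1 is fully open, 1 is shut, values between are in proportion, set as the call begins (- or left out, the last holds). The fingers move at their own pace and stop on an object; FORCE is the grip in N (left out, the last holds). Time passes only in rows, so rows that do not move let the fingers close. It gives the time, the measured TCP pose, the force and the opening at its end, in the units of the state.
- bot.sense(): the state, without advancing time (a new reading comes with each control period).
- bot.snapshot(name): name is "side" or "top" or "wrist"; returns a dict with "color" (480x640x3 uint8, blue, green, red), "range_z" (480x640 float32, m along the optical axis (not along the pixel's ray), 0 where there is no reading), "K" (3x3 intrinsics, pixels), "rvec" (rotation vector, rad) and "tvec" (3), from world to camera coordinates, as OpenCV has them; the wrist camera has in their place "mount" (4x4, takes a point from camera to tool coordinates, whose origin is the TCP and whose axes are the flange's). Camera axes: x right, y down, z forward; pixel columns grow to the right and rows downward; lengths in m; the calibration is good to about 2 mm. A picture is of the moment at which its call begins: read the wrist's pose just before it.
- bot.sign_off(): hands the job in, once; it reports no verdict.
Trained networks look in the newest picture that a camera, given by its name, has taken for a name from the list of things; names that differ only in an ending like _2 or _b are one class to them, and where a whole thing is asked for, a point or a joint stands for the part that bears it (a point fixed in the world has none). Each returns a list of dicts, best first, with "conf" (0 to 1); they miss things now and then, are a little off and sometimes report something else, mostly with a low value. They report only what shows in the picture. A call takes as long as a camera call. They do not tell look-alikes from the thing itself.
- bot.masks_of(thing, camera): "mask" (480x640 bool, what is visible of it) and "box" ([left, top, right, bottom] in pixels, round what is visible of it).
The state is a dict: "time_s": time; "joint_pos": joint angles; "qd": joint speeds; "joint_efforts": joint torques, N m; "ee_pos": TCP position; "eef_rot": TCP orientation; "contact_force": force on the tool from outside, world axes, zero at the start; "ft_torque": the same for the moment, N m; "gripper_width": finger opening in m.
Only numpy, scipy, OpenCV 4.12 (cv2) and the standard library are available. Lean on these libraries where they do the work, as an engineer would, in place of code of your own. Each camera call takes 0.05 s, during which the arm holds its last target.

### The job

The wide, squat cleaner canister clamped on the stockroom bench still has its push-and-turn cap sitting unlocked. Press that cap down and, keeping it pressed, twist it clockwise (seen from above) as far as it goes, then let it spring fully back up so that its lugs are caught. Leave the taller, slim canister's similar cap unturned.

Things in the scene. Friction and masses are not known exactly. Their poses are not given: they have to be found in the camera images.
- drum_grip (a point): Centre of the grip bar on the wide canister's grey cap; moves and turns with it. x along the bar, z up. Bar 54 mm long, 14 wide, 32 high, through the cap's axis, upright on a clear disc 60 mm across. With the cap up this point is 141 mm above the bench, bar top 157, disc top 125, rim of the white mouth shell (88 mm across) 113. Canister: white, 104 mm wide, clamped to bench, place and yaw vary.
- drum_cap (a joint): Turn of the wide canister's cap, rad, growing clockwise seen from above. Starts at 0 to 0.1. While the cap is up, tongues in the mouth shell stop its two side lugs at about 0.12; pressed 6 mm or more it turns easily under them (0.05 N m) to a stop at 1.2. From 0.93 to 1.2 the lugs are past the tongues: let up there, the cap is caught and locked.
- drum_press (a joint): How far the wide canister's cap is pressed down, m: 0 up, 0.012 bottom stop. A spring pushes it up: 6 N to start it moving, 14 N at the bottom. It needs at least 0.006 to turn; 0.009 is a good depth. Let go half-way round, it stays held down under the tongues, not locked. The cap cannot be lifted off.
- slim_cap (a joint): Turn of the similar cap on the slim canister (rad, clockwise, starts at 0 to 0.1), to be left unturned. That canister is white, 72 mm wide and taller: rim 148 mm and bar top 192 mm above the bench, bar 38 mm long. A third white vessel in the row, a pot 140 mm high, has a plain round screw cap without a bar. The three swap places.
Things that resemble listed ones, but are neither listed nor needed, are in the scene too. What is shaped like the part that bears drum_grip but purple is not meant.

How it is judged:
On the way:
1. the wide canister's cap is pressed down before it is turned (more than 5 mm down while turned less than 0.45 rad) (value of joint drum_press above 0.005 m and value of joint drum_cap below 0.45 rad), for 0.05 s.
At the end, for the whole second after the job is handed in: The wide canister's cap has been turned more than 0.88 rad clockwise (past the tongues) and has sprung back up to within 3 mm of its top position; the slim canister's cap is turned less than 0.3 rad (value of joint drum_cap above 0.88 rad and value of joint drum_press below 0.003 m and value of joint slim_cap below 0.3 rad); the robot touches nothing.
It fails at once if the slim canister's cap is pressed and turned (more than 0.3 rad) (value of joint slim_cap above 0.3 rad).
It fails at once if the wide canister's cap is forced round past its tongues without being pressed down (value of joint drum_cap between 0.22 and 0.75 rad and value of joint drum_press below 0.005 m).
It also fails if it takes over 32 s, if anything falls off the work surface, if the arm or the gripper's body presses on something with over 40 N, if the wrist force passes 120 N, or if a joint passes its speed limit or range.

## Working session

There is one attempt and no reset: what is moved stays moved. The work goes in short steps, Python scripts to look and compute and a shell command to move; the robot and the scene stay as the last step left them, time stands still between calls to the robot, and variables do not carry over. Pictures are saved under pics/ and viewed, and the job is handed in when it is done.

```bash
mkdir -p pics; cat > h.py <<'E'
import numpy as np, cv2
from cell import bot
def world(s,u,v,z=None):
    K=s["K"];R=cv2.Rodrigues(np.array(s["rvec"],float))[0];t=np.array(s["tvec"],float).ravel()
    d=s["range_z"][v,u] if z is None else z
    c=np.stack([(u-K[0,2])/K[0,0]*d,(v-K[1,2])/K[1,1]*d,d],-1)
    return (c-t)@R
E
python3 - <<'E'
from h import *
for n in ["top","side"]:
    s=bot.snapshot(n);cv2.imwrite(f"pics/{n}0.png",s["color"])
    for th in ["drum_grip","drum_cap","slim_cap"]:
        for m in bot.masks_of(th,n):
            v,u=np.nonzero(m["mask"]);ok=s["range_z"][v,u]>0;p=world(s,u[ok],v[ok])
            print(n,th,round(m["conf"],2),np.round(m["box"]),np.median(p,0).round(3),np.percentile(p[:,2],98).round(3))
st=bot.sense();print(st["time_s"],st["ee_pos"],st["eef_rot"],st["gripper_width"],st["contact_force"])
E
```

```text
top drum_grip 0.84 [430. 195. 473. 230.] [ 0.52  -0.256  0.127] 0.159
top drum_grip 0.76 [441. 300. 480. 332.] [ 0.328 -0.277  0.127] 0.16
top drum_cap 0.8 [442. 302. 484. 332.] [ 0.327 -0.277  0.127] 0.16
top drum_cap 0.71 [430. 198. 472. 229.] [ 0.52  -0.256  0.127] 0.159
top slim_cap 0.62 [197. 176. 225. 199.] [0.558 0.191 0.163] 0.195
side slim_cap 0.61 [200. 226. 227. 262.] [0.554 0.202 0.166] 0.192
0.4 [ 0.18432161 -0.49153697  0.23119841] [-3.09099833e+00 -5.60507135e-01  2.89740307e-05] 0.08547884423203103 [ 0.17840246  0.01125034 -0.04824014]
```

View pics/top0.png

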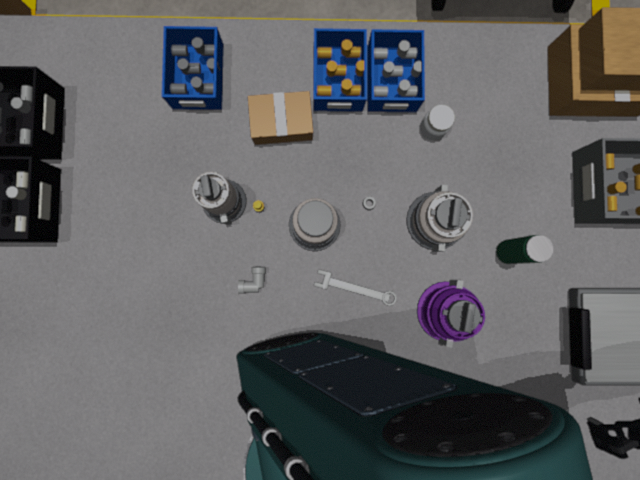

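View pics/side0.png

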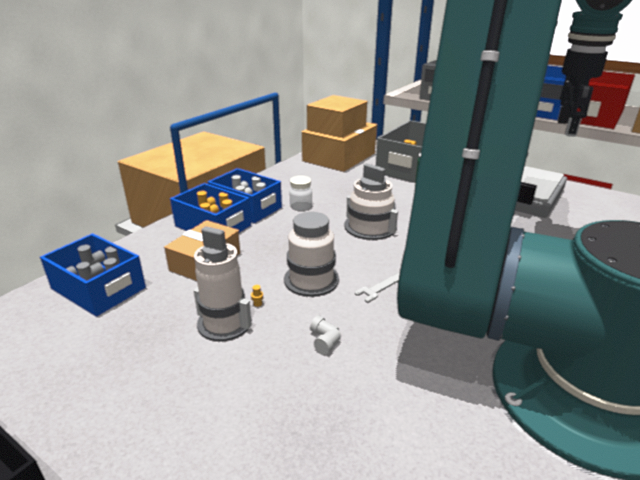

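The white wide canister with the grey bar is at top-image pixel (452,213). The purple look-alike is at (463,317) and the slim canister at (210,187). Next I'll measure the target bar's centre and direction.

```bash
cat >> h.py <<'E'
def bar(s,c,zlo=.145,zhi=.17,T=None):
    v,u=np.mgrid[0:480,0:640];ok=s["range_z"]>0;v=v[ok];u=u[ok]
    if T is None: p=world(s,u,v)
    else:
        K=s["K"];d=s["range_z"][v,u];q=np.stack([(u-K[0,2])/K[0,0]*d,(v-K[1,2])/K[1,1]*d,d,np.ones_like(d)],-1);p=(q@T.T)[:,:3]
    m=(np.hypot(p[:,0]-c[0],p[:,1]-c[1])<.05)&(p[:,2]>zlo)&(p[:,2]<zhi)
    q=p[m];r=cv2.minAreaRect((q[:,:2]*1000).astype(np.float32))
    w,V=np.linalg.eigh(np.cov(q[:,:2].T));a=np.degrees(np.arctan2(V[1,1],V[0,1]))
    print("n",len(q),"mean",q.mean(0).round(4),"rect",np.round(r[0],1),np.round(r[1],1),round(r[2],1),"bar dir deg",a.round(1),"z95",np.percentile(q[:,2],[50,95]).round(4))
    return q
E
python3 - <<'E'
from h import *
from scipy.spatial.transform import Rotation as R
s=bot.snapshot("top");bar(s,(.52,-.256));bar(s,(.52,-.256),.152)
cv2.imwrite("pics/crop.png",cv2.resize(s["color"][170:270,390:510],None,fx=5,fy=5))
st=bot.sense();M=R.from_rotvec(st["eef_rot"]).as_matrix();print(M.round(3))
E
```

```text
n 256 mean [ 0.5204 -0.261   0.1561] rect [ 520.7 -262.3] [15.  53.7] 83.0 bar dir deg 172.4 z95 [0.1571 0.1596]
n 225 mean [ 0.5205 -0.2617  0.1572] rect [ 520.7 -262.3] [14.9 53.6] 83.5 bar dir deg 172.2 z95 [0.1574 0.1596]
[[ 0.936  0.351 -0.   ]
 [ 0.351 -0.936  0.   ]
 [ 0.    -0.    -1.   ]]
```

View pics/crop.png

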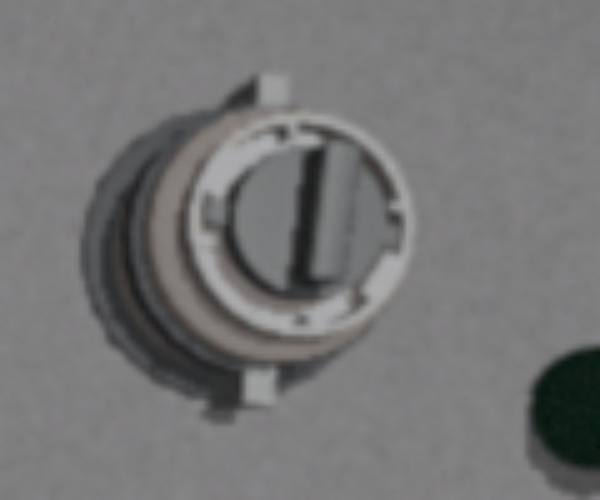

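Image up is +x. The bar measures 15 x 53.7 mm with its top at 0.157, which matches the listed sizes. Its centre is about (0.5207, -0.2623) and its direction is -8°/172°. J6 needs room for +69° of clockwise turning, so I'll approach with tool x at 172°. First I move above it.

```bash
python3 -m handwheel '[2,-0.5,0,0,3.5,-0.85,0,0,4,-1,0,0,4,-1,0,0,4,-1,0,0,4,-1,0,0,4,-1,0,0,4,-1,0,0,4,-1,0,0,3,-0.7,0,0]' -1 60
python3 -m handwheel '[2,-0.4,0,-4,1,-0.2,0,-7,0,0,0,-7,0,0,0,-7,0,0,0,-7,0,0,0,-7,0,0,0,-7,0,0,0,-7,0,0,0,-7,0,0,0,-7]'
python3 -m handwheel '[0,0,0,-7,0,0,0,-7,0,0,0,-7,0,0,0,-7,0,0,0,-7,0,0,0,-7,0,0,0,-7,0,0,0,-7,0,0,0,-7,0,0,0,-7]'
python3 -m handwheel '[0,0,0,-7,0,0,0,-5,0,0,0,0,0,0,0,0]'
cat >> h.py <<'E'
from scipy.spatial.transform import Rotation as R
def tool():
    st=bot.sense();T=np.eye(4);T[:3,:3]=R.from_rotvec(st["eef_rot"]).as_matrix();T[:3,3]=st["ee_pos"]
    x=T[:3,0];print("t",round(st["time_s"],2),"tcp",T[:3,3].round(4),"yaw",np.degrees(np.arctan2(x[1],x[0])).round(2),"zax",T[:3,2].round(3),"F",np.round(st["contact_force"],1),"M",np.round(st["ft_torque"],2),"w",round(st["gripper_width"],4),"q",np.round(st["joint_pos"],2))
    return T
def off(T,p): print("shift cm in tool",(T[:3,:3].T@(np.array(p)-T[:3,3])*100).round(2))
E
python3 - <<'E'
from h import *
T=tool();s=bot.snapshot("wrist");cv2.imwrite("pics/w1.png",s["color"])
bar(s,(.5207,-.2623),T=T@np.array(s["mount"]))
off(T,[.5207,-.2623,.131])
E
```

```text
time_s: 1.28
ee_pos: [0.4965, -0.2764, 0.2313]
eef_rot: [-3.091, -0.563, -0.001]
contact_force: [0.6, -0.8, -0.2]
gripper_width: 0.0854
time_s: 2.12
ee_pos: [0.5199, -0.2619, 0.2312]
eef_rot: [-2.262, -2.18, 0.0]
contact_force: [0.1, 0.1, 0.7]
gripper_width: 0.0852
time_s: 2.95
ee_pos: [0.5199, -0.2619, 0.2313]
eef_rot: [-0.602, -3.083, -0.0]
contact_force: [-0.4, 0.4, -0.3]
gripper_width: 0.0852
time_s: 3.28
ee_pos: [0.5199, -0.2619, 0.2313]
eef_rot: [-0.29, -3.128, -0.0]
contact_force: [0.0, -0.1, 0.3]
gripper_width: 0.0855
t 3.28 tcp [ 0.5199 -0.2619  0.2313] yaw 169.39 zax [-0.  0. -1.] F [ 0.  -0.1  0.3] M [0.02 0.01 0.02] w 0.0855 q [-0.61  0.36  0.1   1.31  0.   -0.42]
n 1898 mean [ 0.5192 -0.2619  0.1568] rect [ 521.4 -262.3] [14.  53.8] 82.3 bar dir deg 172.4 z95 [0.1571 0.1583]
shift cm in tool [-0.08 -0.02 10.03]
```

The wrist camera agrees: bar centre (0.521, -0.262), direction 172.4°, top 0.157. I'll align, lower to TCP z ≈ 0.131, then close.

```bash
python3 -m handwheel '[-0.1,0,0.5,-2.9,0,0,1.5,0,0,0,1.5,0,0,0,1.5,0,0,0,1.5,0,0,0,1.5,0,0,0,1,0,0,0,0.6,0,0,0,0.4,0,0,0,0,0]'
python3 -m handwheel '[0,0,0,0,0,0,0,0,0,0,0,0,0,0,0,0,0,0,0,0,0,0,0,0,0,0,0,0,0,0,0,0]' 1 60
python3 - <<'E'
from h import *
T=tool();s=bot.snapshot("wrist");cv2.imwrite("pics/w2.png",s["color"])
E
```

```text
time_s: 4.17
ee_pos: [0.5208, -0.2621, 0.1309]
eef_rot: [-0.208, -3.134, -0.0]
contact_force: [1.1, -0.5, 0.2]
gripper_width: 0.0855
time_s: 4.83
ee_pos: [0.521, -0.2625, 0.1316]
eef_rot: [0.207, 3.134, -0.002]
contact_force: [-1.3, -2.7, 4.4]
gripper_width: 0.0129
t 4.83 tcp [ 0.521  -0.2625  0.1316] yaw 172.44 zax [ 0.    -0.001 -1.   ] F [-1.3 -2.7  4.4] M [-0.67  0.35 -0.01] w 0.0129 q [-0.61  0.41 -0.11  1.06 -0.   -0.47]
```

View pics/w2.png

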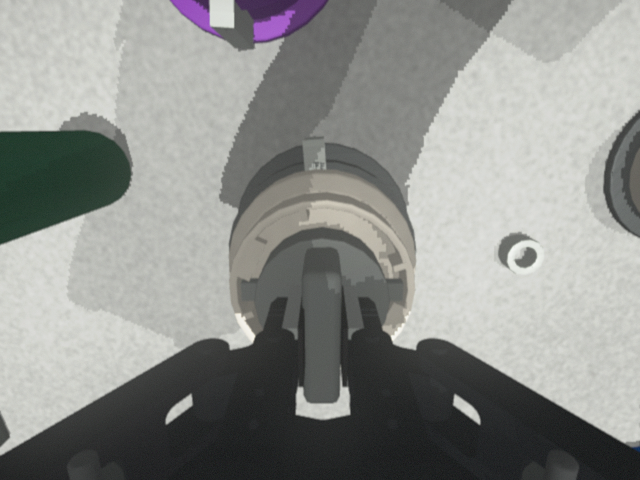

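The bar (pixels 300-345, 250-400) is held between the pads on the grey cap in the white shell, with a width of 12.9 mm. Now I'll press 10 mm.

```bash
python3 -m handwheel '[0,0,0.2,0,0,0,0.2,0,0,0,0.2,0,0,0,0.2,0,0,0,0.2,0,0,0,0,0,0,0,0,0]' 1 80
python3 - <<'E'
from h import *
T=tool()
s=bot.snapshot("wrist");bar(s,(.521,-.2625),.13,.17,T=T@np.array(s["mount"]))
E
```

```text
time_s: 5.47
ee_pos: [0.5211, -0.2626, 0.122]
eef_rot: [0.207, 3.134, -0.002]
contact_force: [-3.4, -3.0, 12.4]
gripper_width: 0.0126
t 5.47 tcp [ 0.5211 -0.2626  0.122 ] yaw 172.45 zax [ 0.001 -0.001 -1.   ] F [-3.4 -3.  12.4] M [-0.48  0.71 -0.09] w 0.0126 q [-0.61  0.41 -0.12  1.03 -0.   -0.47]
n 10831 mean [ 0.5143 -0.2609  0.1515] rect [ 511.8 -263.7] [58.1 59.2] 42.5 bar dir deg 172.3 z95 [0.1479 0.169 ]
```

The bar top is now at about 0.148 and the force is 12.4 N, so the cap is roughly 9 mm down. I'll turn it clockwise (+roll).

```bash
python3 -m handwheel '[0,0,0,3,0,0,0,4,0,0,0,4,0,0,0,4,0,0,0,4,0,0,0,4,0,0,0,4,0,0,0,3,0,0,0,0]'
python3 - <<'E'
from h import *
tool()
E
```

```text
time_s: 6.27
ee_pos: [0.5214, -0.2619, 0.122]
eef_rot: [1.015, 2.972, 0.001]
contact_force: [-0.8, 1.1, 12.5]
gripper_width: 0.0123
t 6.27 tcp [ 0.5214 -0.2619  0.122 ] yaw 142.27 zax [ 0.002  0.    -1.   ] F [-0.8  1.1 12.5] M [ 0.41  0.17 -0.04] w 0.0123 q [-0.61  0.41 -0.12  1.03  0.    0.05]
```

The turn is smooth and the cap is still pressed (12.5 N). I'll continue toward the stop.

```bash
python3 -m handwheel '[0,0,0,4,0,0,0,4,0,0,0,4,0,0,0,4,0,0,0,4,0,0,0,4,0,0,0,4,0,0,0,3,0,0,0,0]'
python3 - <<'E'
from h import *
tool()
E
```

```text
time_s: 7.02
ee_pos: [0.522, -0.2616, 0.1222]
eef_rot: [1.772, 2.592, 0.004]
contact_force: [2.6, 4.4, 11.7]
gripper_width: 0.0131
t 7.02 tcp [ 0.522  -0.2616  0.1222] yaw 111.3 zax [ 0.003  0.001 -1.   ] F [ 2.6  4.4 11.7] M [ 1.11 -0.68 -0.08] w 0.0131 q [-0.61  0.41 -0.12  1.03  0.    0.59]
```

```bash
python3 -m handwheel '[0,0,0,2,0,0,0,2,0,0,0,1,0,0,0,0]'
python3 - <<'E'
from h import *
T=tool()
s=bot.snapshot("wrist");bar(s,(.521,-.2625),.135,.155,T=T@np.array(s["mount"]));cv2.imwrite("pics/w3.png",s["color"])
E
```

```text
time_s: 7.35
ee_pos: [0.5221, -0.2615, 0.1222]
eef_rot: [1.879, 2.516, 0.004]
contact_force: [3.4, 4.7, 12.0]
gripper_width: 0.0127
t 7.35 tcp [ 0.5221 -0.2615  0.1222] yaw 106.5 zax [ 0.003  0.001 -1.   ] F [ 3.4  4.7 12. ] M [ 1.02 -0.74  0.97] w 0.0127 q [-0.61  0.41 -0.12  1.03  0.    0.68]
n 6982 mean [ 0.5194 -0.2565  0.1468] rect [ 523.5 -260. ] [36.6 52.9] 39.8 bar dir deg 107.4 z95 [0.1476 0.1514]
```

View pics/w3.png

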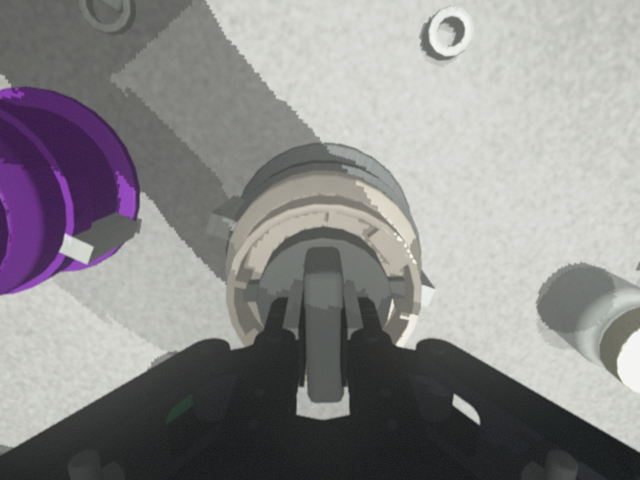

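The picture shows the bar (pixels 303-343, 250-400) turned about 66° with the canister and still centred in the jaws. The moment jumped to 0.97 N m, so the stop is reached. I'll ease off 1°, raise the cap with the spring, then open.

```bash
python3 -m handwheel '[0,0,0,-1,0,0,-0.2,0,0,0,-0.2,0,0,0,-0.2,0,0,0,-0.2,0,0,0,-0.1,0,0,0,0,0]'
python3 -m handwheel '[0,0,0,0,0,0,0,0,0,0,0,0,0,0,0,0,0,0,0,0,0,0,0,0,0,0,0,0,0,0,0,0,0,0,0,0]' -1
python3 - <<'E'
from h import *
tool()
E
```

```text
time_s: 7.98
ee_pos: [0.522, -0.2614, 0.131]
eef_rot: [1.856, 2.533, 0.004]
contact_force: [5.2, 5.4, 5.0]
gripper_width: 0.0124
time_s: 8.73
ee_pos: [0.5209, -0.2621, 0.1303]
eef_rot: [-1.859, -2.533, -0.0]
contact_force: [-0.2, -0.3, 0.2]
gripper_width: 0.0854
t 8.73 tcp [ 0.5209 -0.2621  0.1303] yaw 107.45 zax [-0.  0. -1.] F [-0.2 -0.3  0.2] M [ 0.02  0.04 -0.02] w 0.0854 q [-0.61  0.41 -0.11  1.06  0.    0.66]
```

```bash
python3 -m handwheel '[0,0,-0.7,0,0,0,-1.5,0,0,0,-1.5,0,0,0,-1.5,0,0,0,-1.5,0,0,0,-1.5,0,0,0,-1.3,0,0,0,-0.5,0,0,0,0,0]'
python3 - <<'E'
from h import *
T=tool();s=bot.snapshot("wrist");cv2.imwrite("pics/w4.png",s["color"])
bar(s,(.5207,-.2623),.152,T=T@np.array(s["mount"]))
bar(s,(.5207,-.2623),.14,T=T@np.array(s["mount"]))
s=bot.snapshot("top");bar(s,(.558,.191),.185,.2)
E
```

```text
time_s: 9.48
ee_pos: [0.5213, -0.2624, 0.2316]
eef_rot: [1.857, 2.531, 0.0]
contact_force: [0.3, 1.6, -0.2]
gripper_width: 0.0855
t 9.48 tcp [ 0.5213 -0.2624  0.2316] yaw 107.46 zax [ 0.002 -0.001 -1.   ] F [ 0.3  1.6 -0.2] M [ 0.   -0.02 -0.03] w 0.0855 q [-0.61  0.36  0.1   1.31 -0.    0.66]
n 1882 mean [ 0.5211 -0.2607  0.157 ] rect [ 521.4 -261.8] [14.  53.3] 17.9 bar dir deg 107.8 z95 [0.1571 0.1583]
n 1965 mean [ 0.5208 -0.2597  0.1565] rect [ 521.4 -261.8] [14.  53.3] 17.9 bar dir deg 107.9 z95 [0.1571 0.1583]
n 176 mean [0.5586 0.1951 0.1921] rect [558.9 195.8] [37.6 14.7] 12.6 bar dir deg -168.8 z95 [0.1924 0.1949]
```

View pics/w4.png

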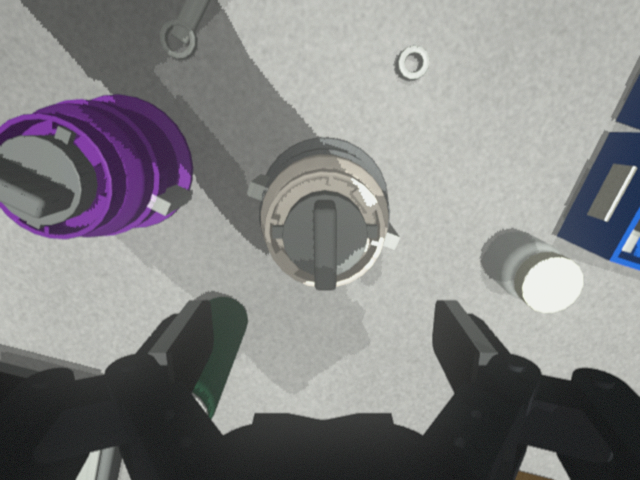

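The cap at pixel (325,243) has turned from 172.4° to 107.9°, or 1.13 rad. Its bar top is back at 0.157, the gripper is clear, and the slim cap has not been touched.

```bash
python3 -c "
from cell import bot
print(bot.sign_off())"
```

```text
the job is handed in; nothing more can be done
None
```

The wide canister's cap is turned to its stop and has sprung back up, which should leave it locked. I handed the job in at about 9.6 s. The sign-off gives no verdict, so this rests on my own measurements.

**What I did:** I gripped the bar on the white wide canister and pressed the cap down about 9 mm (12.4 N). I then turned it clockwise about 66°, until the moment jumped to about 1 N m at the stop. After that I eased back 1°, let the spring lift the cap, opened the gripper and withdrew straight up.

**Last checks:**
- **Wide cap turn:** the bar went from 172.4° to 107.9°, about 1.13 rad on top of where it started. That is past the 0.93 rad where the lugs catch.
- **Wide cap height:** the bar top is back at 157 mm, its fully raised height.
- **Robot clear:** the gripper is about 7 cm above the bar, with contact force near zero (1.6 N sideways just after it stopped moving).
- **Slim and purple caps:** I never went near the slim canister or touched the purple look-alike. I measured the slim cap's angle only once, at the end, so I have no before-and-after comparison for it.

No check failed or disagreed. I did not tug on the cap to confirm the lugs are caught.

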